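# Lock the lamp unit's cover screw and put the screwdriver away

## Task

Take the flat-blade screwdriver (square handle) from the tool stand and use it to lock the slotted spring screw on the microscope's lamp unit: press the screw down with the blade, keep it pressed while you turn it clockwise to its stop, then let it spring up into its catch. Then put the screwdriver, blade down, into the crowded pot all the way to the bottom, gently nudging the markers and spatula aside so that they stay in it, and let go; do not knock over, push away or lift out anything else.

Things in the scene. Friction and masses are not known exactly. Their poses are not given: they have to be found in the camera images.
- driver: flat-blade screwdriver, 150 mm, 110 g. Origin: middle of the blade's end face; z up to the handle. Blade 16 (x) x 4 (y) mm, 14 long, fits the slot either way round; shaft 9 mm; grey square handle 24 x 24 mm, flats facing x and y, z = 75 to 150 mm, with a round flange 34 mm wide, z = 75 to 81. Starts upright in one of the stand's holes, hanging by the flange (handle 90 to 165 mm above the table)
- nut_driver: bystander: socket driver with a white round waisted handle 30 mm thick, 125 mm long, 90 g, hanging in the other hole of the stand (top 140 mm above the table). Origin at its lower end, z up. Leave it in the stand
- stand: fixed tool stand: aluminium plate 70 x 170 mm on four legs, its top 90 mm above the table; origin under its centre on the table, the long side along y. Two square through holes, 23 x 23 mm, at y = -45 and +45 mm; the shaft must be lifted at least 80 mm to come clear
- slot (a point): centre of the slot's floor in the steel screw head; x along the slot, z up. Slot 6 mm wide (y), 20 mm long (x), 6 mm deep, closed ends; head 32 mm across, its top 6 mm above this point. Free, this point is 73 mm above the table (13 mm above the unit). At the screw's stop the slot lies along the unit's long side, in line with two small ribs on the cover
- screw (a joint): screw angle, rad; starts at -0.08 to 0.08, grows clockwise seen from above to a stop at 1.4. An inner lug blocks it at about 0.12 unless pressed about 6.5 mm down; keep it pressed until 1.35, then let it rise and the lug catches. Turning takes under 0.2 N m
- plunge (a joint): how far the screw is pressed down, m: 0 when free, bottom stop at 0.008. A spring holds it up: it starts to give at 6 N and stiffens by 0.8 N per mm (11.2 N at 6.5 mm, 12.4 N at the bottom). Locked in its catch it stays about 0.003 to 0.004
- unit: fixed white lamp power unit, 120 (x) x 200 (y) x 60 mm high, grey cover on top; origin under its centre on the table. The screw's axis is at x = 0, y = +45 mm
- pot: loose round white pot, 600 g, 82 mm outer and 74 mm inner diameter, 80 mm high, inner floor 6 mm above its origin (centre of its underside), z up. Three sticks lean outward in it, their feet near the middle
- marker_a: marker pen 13 mm thick, 130 mm long, 18 g, leaning in the pot; origin at its lower end, z along it upwards
- marker_b: another such marker pen in the pot; same size and origin
- spatula: steel lab spatula, rod 10 mm thick with a flat paddle on top, 139 mm long, 30 g, leaning in the pot; origin at its lower end, z along it upwards
- bottle: bystander: amber bottle 64 mm across, 130 mm high; origin under its centre, z up
- dish: bystander: flat lidded dish 96 mm across, 16 mm high; origin under its centre
- tip_box: bystander: grey closed box with a grid of round marks on top, 90 x 125 x 50 mm; origin under its centre
- timer: bystander: small white box 60 x 70 x 25 mm; origin under its centre
Not all that is in view belongs to the job. What is shaped like the unit but black is not meant.

How it is judged:
By the outcome, as a careful person would: the job done as asked, in the order asked, and still so for the second after the job is handed in, with the robot touching nothing.
It also fails if it takes over 64 s, if anything falls off the work surface, if the arm or the gripper's body presses on something with over 40 N, if the wrist force passes 120 N, or if a joint passes its speed limit or range.

## Robot

A 6-joint arm with a two-finger parallel gripper is mounted at the origin on the work surface. World frame = base frame: x ahead of the robot, y to its left, z up, the work surface at z = 0. Lengths are in mm, angles in rad, forces in N, time in s.
With the tool pointing down it reaches from about 275 to 1000 mm from the base axis. Payload 8.4 kg.
Tool frame: the origin (TCP) lies at the very end of the fingers, on their centre line; the grasp point (between the pads) lies 19 mm behind it (r.tcp_to_grasp is the distance from the TCP to the grasp point, in mm); z points along the fingers, y is the line along which they close (so a half turn about z gives the same grasp; the last joint's range is limited). The gripper opens to 85 mm and grips with 20 to 120 N. Pads are 22 mm wide; open, the fingers measure 114 mm over their backs; the gripper's body (76 mm by 85 mm) begins 54 mm behind the grasp point. The pads swing forward as they close: fully open they stand 13 mm farther back than shut.
Start: joints at [-1.309, 0.353, 1.633, -0, 1.155, -0.002], TCP at [162.968, -603.382, 231.281] pointing down, gripper open.
Joint ranges: [-2.63, 2.63], [-0.92, 2.1], [0.06, 2.66], [-1.3, 4.44], [0, 2.69], [-3.02, 3.02]. Speed limits (rad/s): [2.22, 2.22, 2.79, 3.14, 3.14, 3.14].

## Interface

Orientations are given as [roll, pitch, yaw] about the fixed x, y, z axes, in that order (R = Rz(yaw) Ry(pitch) Rx(roll)).
In Python, from rig import r gives the robot as it stands. The module is installed in compiled form; this text tells all that it offers.
- The arm moves only by the tool play_rows, never from a script. Its argument "rows" is a list of rows, each an object with "dp": the shift along the tool's x, y, z in units of 40 mm (1.0 is 40 mm), a list of three; "turn": the turn, a rotation vector about the tool's x, y, z in units of 6 degrees (1.0 is 6 degrees), a list of three; "fingers": the closure, from 0 (fully open) to 1 (shut). In form: [{"dp": [tx, ty, tz], "turn": [wx, wy, wz], "fingers": fingers}, ...]. A call has 1 to 5 rows; each row shifts and turns the commanded pose from where the row before left it, along the tool's axes as they then stand; what a row does not reach is not made up. A row lasts 1/12 s, in which the tool goes at most 41.7 mm and 7.16 degrees, less where a joint would pass 70% of its speed; a pose out of reach is approached as far as the arm can. A call is refused whole if a number of a shift passes 1 or a number of a turn 1, either way. A call with a gripper value outside its range is refused whole. The fingers move at their own pace and stop on an object; "force" is the grip in N (left out, the last holds). Time passes only in rows, so rows that do not move let the fingers close. It gives the time, the measured TCP pose, the force, the opening and the grip force at its end, in the units of the state.
- r.sense(): the state, without advancing time (a new reading comes with each control period).
- r.grab_frame(name): name is "scene" or "top" or "wrist"; returns a dict with "pixels" (420x560x3 uint8, red, green, blue), "fx", "fy", "cx", "cy" (pixels), "pose" (4x4, takes a point from camera to world coordinates). Camera axes: x right, y down, z forward; pixel columns grow to the right and rows downward; lengths in mm; the calibration is good to about 2 mm. A picture is of the moment at which its call begins. There is no depth.
- r.sign_off(): hands the job in; it is judged then, once.
The state is a dict: "clock": time; "qpos": joint angles; "qvel": joint speeds; "joint_efforts": joint torques, N m; "eef_pos": TCP position; "tcp_rot": TCP orientation; "contact_force": force on the tool from outside, world axes, zero at the start; "wrist_torque": the same for the moment, N m; "opening": opening from 0.0 (shut) to 1.0 (fully open); "grasp_force": force on a finger pad.
Only numpy, scipy, OpenCV 4.12 (cv2) and the standard library are available. Lean on these libraries where they do the work, as an engineer would, in place of code of your own. Each camera call takes 0.05 s, during which the arm holds its last target. There are 200 camera calls.

## Working session

There is one attempt and no reset: what is moved stays moved. The work goes in short steps, Python scripts to look and compute and a tool call to move; the robot and the scene stay as the last step left them, time stands still between calls to the robot, and variables do not carry over. Pictures are saved under pics/ and viewed, at most 11 in all, crops included, and the job is handed in when it is done.

Besides the shell and the picture viewer there is one more tool, called as name([rows], argument=value, ...), one row to a line, values as JSON. play_rows: Moves the arm, as the interface text tells. Its arguments: {"type":"object","properties":{"rows":{"type":"array"},"force":{"type":"number"}},"required":["rows"]}

```bash
mkdir -p pics
cat > h.py <<'E'
from rig import r
import numpy as np, cv2
def grab(n,f=None):
    d=r.grab_frame(n)
    if f: cv2.imwrite('pics/'+f,cv2.cvtColor(d['pixels'],cv2.COLOR_RGB2BGR))
    return d
def ray(d,u,v):
    T=np.array(d['pose']); c=np.array([(u-d['cx'])/d['fx'],(v-d['cy'])/d['fy'],1.])
    return T[:3,3],T[:3,:3]@c
def onz(d,u,v,z):
    o,k=ray(d,u,v); return o+k*(z-o[2])/k[2]
def proj(d,p):
    T=np.array(d['pose']); c=T[:3,:3].T@(np.array(p)-T[:3,3]); return d['fx']*c[0]/c[2]+d['cx'],d['fy']*c[1]/c[2]+d['cy']
E
python3 - <<'E'
from h import *
import pickle
D={}
for n in('top','scene'):
    d=grab(n,n+'0.png');D[n]=d;print(n,d['fx'],np.round(d['pose'],3).tolist())
pickle.dump(D,open('D0.pkl','wb'))
print(r.sense(), r.tcp_to_grasp)
E
```

```text
top 400.21974878147586 [[-0.013, -0.987, 0.162, 396.321], [-1.0, 0.014, 0.009, -5.16], [-0.012, -0.161, -0.987, 971.032], [0.0, 0.0, 0.0, 1.0]]
scene 400.6543609731066 [[0.432, 0.577, -0.693, 1172.709], [0.902, -0.28, 0.329, -304.269], [-0.004, -0.767, -0.641, 671.041], [0.0, 0.0, 0.0, 1.0]]
{'clock': 0.1, 'qpos': array([-1.30938612e+00,  3.53606111e-01,  1.63405066e+00, -4.43915174e-05,
        1.15522509e+00, -2.39583803e-03]), 'qvel': array([-0.00101949, -0.00152078, -0.00068815, -0.0002848 , -0.00050145,
       -0.00127248]), 'joint_efforts': array([ 2.19775657e-04, -6.06359768e+01, -3.42819321e+01,  2.34498339e-05,
        3.94774324e-03, -2.30911115e-05]), 'eef_pos': array([ 162.85033669, -602.96309097,  230.62366062]), 'tcp_rot': array([-3.14030335e+00,  3.75011929e-05,  2.63824020e-01]), 'contact_force': array([-0.21302142, -0.60913058,  0.06002536]), 'wrist_torque': array([ 0.00532939, -0.00886633, -0.00074991]), 'grasp_force': 0.0, 'opening': 0.9999810222825007} 18.700000000000003
```

View pics/top0.png

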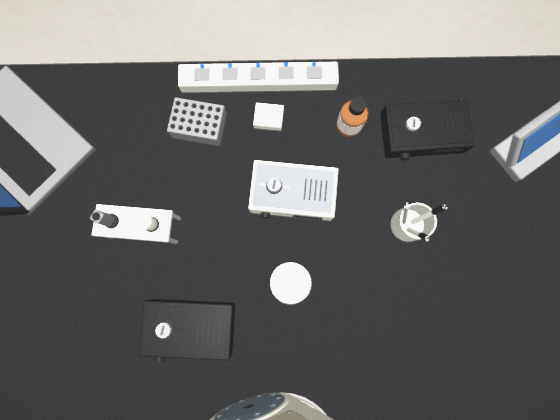

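View pics/scene0.png

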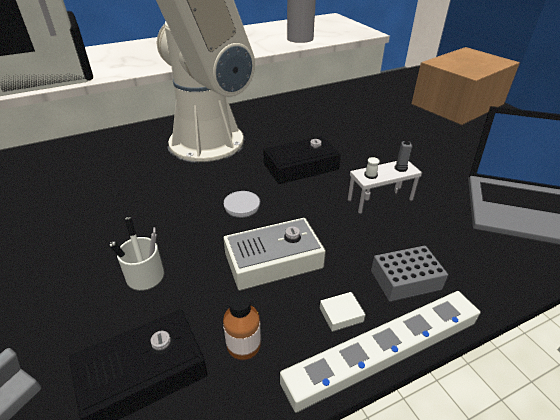

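The top view has the driver at (103,217) and the nut driver at (152,224) in the stand. The unit's screw is at (274,185) and the pot at about (413,222). The scene view agrees, with the driver at (404,155), the screw at (292,233) and the pot at (143,265). I'll enlarge the details.

Run:
```python
import pickle,cv2,numpy as np
D=pickle.load(open('D0.pkl','rb'))
def crop(n,u,v,w,h,s):
    im=D[n]['pixels'][v:v+h,u:u+w]; im=cv2.cvtColor(im,cv2.COLOR_RGB2BGR)
    im=cv2.resize(im,None,fx=s,fy=s,interpolation=cv2.INTER_CUBIC)
    return cv2.resize(im,(400,300))
a=crop('top',85,190,100,75,4);b=crop('top',245,150,100,75,4);c=crop('top',370,190,100,75,4);d=crop('scene',95,210,100,75,4)
cv2.imwrite('pics/m1.png',np.vstack([np.hstack([a,b]),np.hstack([c,d])]))
```

```text
(no output)
```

View pics/m1.png

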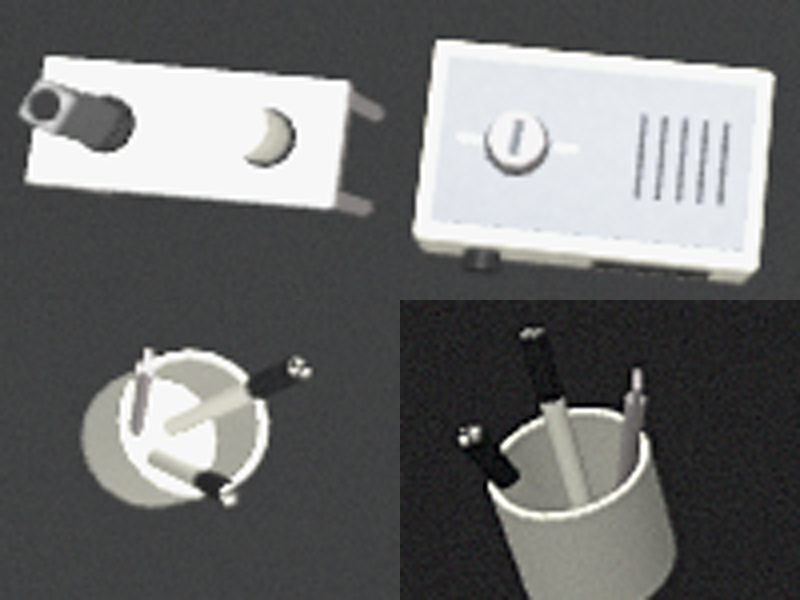

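The enlargement shows these positions in full-image pixels. Stand plate corners are (96,204), (172.5,210), (169,242) and (92,236). The driver top is at (97,216) and the flange at (112,220). The screw head is at (274,185), with its slot roughly across the ribs. The pot rim is at (418,221); the spatula leans to the upper left, marker A to the upper right and marker B to the lower right.

Run:
```python
from h import *
import pickle
D=pickle.load(open('D0.pkl','rb'));t=D['top'];s=D['scene']
hsv=cv2.cvtColor(t['pixels'],cv2.COLOR_RGB2HSV);g=hsv[...,2]
def box(u,v,w,h,th,z):
    m=np.zeros_like(g);m[v:v+h,u:u+w]=(g[v:v+h,u:u+w]>th)*255
    c=max(cv2.findContours(m,0,1)[0],key=cv2.contourArea)
    c=cv2.convexHull(c);rr=cv2.minAreaRect(c);P=np.array([onz(t,*p,z)[:2] for p in cv2.boxPoints(rr)])
    e=P[1]-P[0];f=P[2]-P[1];print('box',P.mean(0).round(1),np.linalg.norm(e).round(1),np.linalg.norm(f).round(1),np.degrees(np.arctan2(e[1],e[0])).round(1),np.degrees(np.arctan2(f[1],f[0])).round(1))
box(85,195,95,60,200,90)
pts=lambda L,z:np.array([onz(t,85+u/4,190+v/4,z)[:2] for u,v in L]).round(1)
P=pts([(45,57),(350,80),(335,208),(27,183)],90);print('stand',P.tolist(),P.mean(0))
print('driver top',pts([(47,105)],165),'flange',pts([(107,122)],95))
U=lambda L,z:np.array([onz(t,245+(u-400)/4,150+v/4,z)[:2] for u,v in L]).round(1)
P=U([(435,40),(775,70),(757,270),(415,237)],60);print('unit',P.tolist(),P.mean(0))
print('head',U([(517,139)],79),'ribs',U([(465,137),(568,148)],62).tolist(),'slot ends',U([(519,121),(513,154)],76).tolist())
Q=lambda L,z:np.array([onz(t,370+u/4,190+(v-300)/4,z)[:2] for u,v in L]).round(1)
c=Q([(120,425),(268,425),(195,350),(195,500)],80);print('rim',c.tolist(),c.mean(0))
# mid-height lines two-view for stick tops
def tri(a,b):
    o,k=ray(t,*a);p,q=ray(s,*b);A=np.array([k,-q]).T;x=np.linalg.lstsq(A,p-o,rcond=None)[0]
    return ((o+k*x[0]+p+q*x[1])/2).round(1),np.linalg.norm(o+k*x[0]-p-q*x[1]).round(1)
T=lambda u,v:(370+u/4,190+(v-300)/4)
S=lambda u,v:(95+(u-400)/4,210+(v-300)/4)
print('tops', tri(T(299,369),S(533,333)),tri(T(230,496),S(470,436)),tri(T(148,352),S(637,375)))
print('feet',Q([(172,430),(155,458),(138,430)],12).tolist())
```

```text
box [512.  329.5] 71.8 175.9 -1.1 -95.5
stand [[554.2, 410.8], [538.7, 238.6], [467.2, 244.8], [483.4, 416.5]] [510.875 327.675]
driver top [[515.8 372.8]] flange [[516.2 371.6]]
unit [[659.9, 58.6], [638.6, -140.5], [520.7, -125.7], [542.7, 70.5]] [590.475 -34.275]
head [[595.4  10.7]] ribs [[600.8, 41.2], [593.4, -18.6]] slot ends [[606.6, 9.5], [587.3, 13.1]]
rim [[507.4, -269.5], [506.2, -351.9], [549.3, -314.2], [464.9, -308.4]] [ 506.95 -311.  ]
tops (array([ 524.1, -316.7,  181.5]), np.float64(25.3)) (array([ 465.9, -341.9,   70. ]), np.float64(20.1)) (array([ 538. , -266.1,  143.9]), np.float64(2.9))
feet [[512.4, -320.7], [495.7, -309.4], [512.7, -300.3]]
```

```bash
cat >> h.py <<'E'
from scipy.spatial.transform import Rotation as Ro
def plan(ways,f,step=38.,now=None):
    """ways: (x,y,z,yaw_deg) tool-down; prints rows in tool units, starting from measured pose"""
    s=r.sense() if now is None else now; p=np.array(s['eef_pos']);R=Ro.from_euler('xyz',s['tcp_rot'])
    i=0
    for w in ways:
        G=Ro.from_euler('xyz',[np.pi,0,np.radians(w[3])]); tot=(R.inv()*G).as_rotvec(degrees=True)
        n=int(max(1,np.ceil(np.linalg.norm(np.array(w[:3])-p)/step),np.ceil(np.linalg.norm(tot)/5.8)))
        p0=p.copy()
        print('way',w,'n',n)
        for k in range(n):
            tgt=p0+(np.array(w[:3])-p0)*(k+1)/n
            dp=np.round(R.inv().apply(tgt-p)/40,3); tw=np.round((R.inv()*G).as_rotvec(degrees=True)/6/(n-k),3)
            p=p+R.apply(dp*40); R=R*Ro.from_rotvec(tw*6,degrees=True)
            print('{"dp":%s,"turn":%s,"fingers":%s},'%(dp.tolist(),tw.tolist(),f)); i+=1
            if i%5==0: print()
E
python3 - <<'E'
from h import *
import pickle
D=pickle.load(open('D0.pkl','rb'));t=D['top'];s=D['scene']
def tri(a,b):
    o,k=ray(t,*a);p,q=ray(s,*b);A=np.array([k,-q]).T;x=np.linalg.lstsq(A,p-o,rcond=None)[0]
    return ((o+k*x[0]+p+q*x[1])/2).round(1),np.linalg.norm(o+k*x[0]-p-q*x[1]).round(1)
T=lambda u,v:(370+u/4,190+(v-300)/4)
S=lambda u,v:(95+(u-400)/4,210+(v-300)/4)
print('tops', tri(T(299,369),S(470,436)),tri(T(230,496),S(533,333)))
plan([(420,-150,320,50),(450,330,320,80)],0)
E
```

```text
tops (array([ 530. , -348.7,  130.2]), np.float64(4.2)) (array([ 463.5, -307.5,  129.6]), np.float64(4.7))
way (420, -150, 320, 50) n 14
{"dp":[0.654, -0.661, -0.159],"turn":[-0.001, -0.0, -0.415],"fingers":0},
{"dp":[0.683, -0.633, -0.159],"turn":[-0.001, -0.0, -0.415],"fingers":0},
{"dp":[0.709, -0.602, -0.159],"turn":[-0.001, -0.0, -0.415],"fingers":0},
{"dp":[0.734, -0.57, -0.158],"turn":[-0.001, -0.0, -0.415],"fingers":0},
{"dp":[0.759, -0.538, -0.16],"turn":[-0.001, -0.0, -0.415],"fingers":0},

{"dp":[0.782, -0.505, -0.159],"turn":[-0.001, -0.0, -0.415],"fingers":0},
{"dp":[0.802, -0.47, -0.159],"turn":[-0.001, -0.0, -0.415],"fingers":0},
{"dp":[0.822, -0.435, -0.159],"turn":[-0.001, -0.0, -0.416],"fingers":0},
{"dp":[0.841, -0.399, -0.159],"turn":[-0.001, -0.0, -0.416],"fingers":0},
{"dp":[0.857, -0.361, -0.159],"turn":[-0.0, -0.001, -0.415],"fingers":0},

{"dp":[0.872, -0.325, -0.16],"turn":[-0.001, -0.0, -0.416],"fingers":0},
{"dp":[0.885, -0.285, -0.159],"turn":[-0.0, -0.001, -0.415],"fingers":0},
{"dp":[0.897, -0.247, -0.16],"turn":[-0.001, -0.0, -0.416],"fingers":0},
{"dp
[... 295 characters left out ...]
ingers":0},
{"dp":[0.805, -0.456, 0.0],"turn":[-0.0, -0.0, -0.385],"fingers":0},
{"dp":[0.823, -0.422, 0.0],"turn":[-0.0, -0.0, -0.384],"fingers":0},
{"dp":[0.839, -0.389, 0.0],"turn":[-0.0, -0.0, -0.385],"fingers":0},

{"dp":[0.854, -0.355, 0.0],"turn":[-0.0, -0.0, -0.384],"fingers":0},
{"dp":[0.868, -0.321, 0.0],"turn":[-0.0, -0.0, -0.385],"fingers":0},
{"dp":[0.879, -0.285, 0.0],"turn":[-0.0, -0.0, -0.384],"fingers":0},
{"dp":[0.891, -0.249, 0.0],"turn":[-0.0, -0.0, -0.385],"fingers":0},
{"dp":[0.9, -0.214, 0.0],"turn":[-0.0, -0.0, -0.384],"fingers":0},

{"dp":[0.908, -0.177, 0.0],"turn":[-0.0, -0.0, -0.385],"fingers":0},
{"dp":[0.914, -0.14, 0.0],"turn":[-0.0, -0.0, -0.384],"fingers":0},
```

play_rows([
  {"dp":[0.65,-0.66,-0.16],"turn":[0,0,-0.4],"fingers":0},
  {"dp":[0.68,-0.63,-0.16],"turn":[0,0,-0.4],"fingers":0},
  {"dp":[0.71,-0.6,-0.16],"turn":[0,0,-0.4],"fingers":0},
  {"dp":[0.73,-0.57,-0.16],"turn":[0,0,-0.4],"fingers":0},
  {"dp":[0.76,-0.54,-0.16],"turn":[0,0,-0.4],"fingers":0},
])

```text
clock: 0.52
eef_pos: [255.3, -440.4, 263.2]
tcp_rot: [-3.141, -0.0, 0.475]
contact_force: [1.8, -0.2, 1.3]
opening: 0.998
grasp_force: 0.0
```

play_rows([
  {"dp":[0.78,-0.5,-0.16],"turn":[0,0,-0.4],"fingers":0},
  {"dp":[0.8,-0.47,-0.16],"turn":[0,0,-0.4],"fingers":0},
  {"dp":[0.82,-0.44,-0.16],"turn":[0,0,-0.4],"fingers":0},
  {"dp":[0.84,-0.4,-0.16],"turn":[0,0,-0.4],"fingers":0},
  {"dp":[0.86,-0.36,-0.16],"turn":[0,0,-0.4],"fingers":0},
])

```text
clock: 0.93
eef_pos: [348.7, -279.7, 295.5]
tcp_rot: [-3.141, 0.0, 0.684]
contact_force: [0.1, -0.3, -0.7]
opening: 1.002
grasp_force: 0.0
```

play_rows([
  {"dp":[0.87,-0.33,-0.16],"turn":[0,0,-0.4],"fingers":0},
  {"dp":[0.88,-0.29,-0.16],"turn":[0,0,-0.4],"fingers":0},
  {"dp":[0.9,-0.25,-0.16],"turn":[0,0,-0.4],"fingers":0},
  {"dp":[0.9,-0.21,-0.16],"turn":[0,0,-0.4],"fingers":0},
  {"dp":[0.74,-0.55,0],"turn":[0,0,-0.4],"fingers":0},
])

```text
clock: 1.35
eef_pos: [429.3, -115.2, 322.1]
tcp_rot: [3.139, -0.001, 0.894]
contact_force: [0.1, -0.6, -0.5]
opening: 0.996
grasp_force: 0.0
```

play_rows([
  {"dp":[0.77,-0.52,0],"turn":[0,0,-0.4],"fingers":0},
  {"dp":[0.79,-0.49,0],"turn":[0,0,-0.4],"fingers":0},
  {"dp":[0.8,-0.46,0],"turn":[0,0,-0.4],"fingers":0},
  {"dp":[0.82,-0.42,0],"turn":[0,0,-0.4],"fingers":0},
  {"dp":[0.84,-0.39,0],"turn":[0,0,-0.4],"fingers":0},
])

```text
clock: 1.77
eef_pos: [440.8, 69.9, 320.8]
tcp_rot: [3.142, 0.0, 1.104]
contact_force: [0.4, -0.3, 0.7]
opening: 1.0
grasp_force: 0.0
```

play_rows([
  {"dp":[0.85,-0.36,0],"turn":[0,0,-0.4],"fingers":0},
  {"dp":[0.87,-0.32,0],"turn":[0,0,-0.4],"fingers":0},
  {"dp":[0.88,-0.28,0],"turn":[0,0,-0.4],"fingers":0},
  {"dp":[0.89,-0.25,0],"turn":[0,0,-0.4],"fingers":0},
  {"dp":[0.9,-0.21,0],"turn":[0,0,-0.4],"fingers":0},
])

```text
clock: 2.18
eef_pos: [454.2, 254.4, 320.7]
tcp_rot: [-3.141, 0.0, 1.313]
contact_force: [1.2, -1.0, 0.2]
opening: 0.999
grasp_force: 0.0
```

Run:
```python
from h import *
import pickle
d=grab('wrist','w1.png');d['s']=r.sense();pickle.dump(d,open('w1.pkl','wb'));s=d['s']
print(s['clock'],s['eef_pos'],s['tcp_rot'],d['fx'],np.round(d['pose'],3).tolist(),proj(d,(515.5,372,165)))
```

```text
2.2333 [454.8708171  259.93193914 320.64933297] [-3.14080134 -0.00384271  1.31753027] 351.60286057903056 [[0.967, -0.24, -0.083, 475.618], [-0.254, -0.915, -0.313, 336.305], [-0.001, 0.324, -0.946, 462.821], [0.0, 0.0, 0.0, 1.0]] (np.float64(317.74355878651295), np.float64(30.084737240448135))
```

View pics/w1.png

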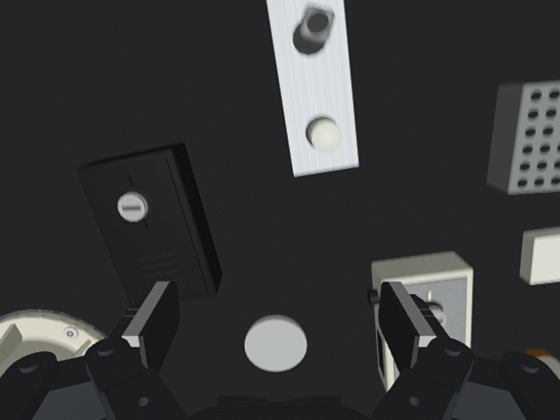

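The wrist view shows the driver top at about (317,20), matching the predicted (318,30), and the nut driver at (325,133). Next I move above the driver and measure its yaw.

Run:
```python
from h import *
plan([(515.5,372,310,80)],0)
```

```text
way (515.5, 372, 310, 80) n 4
{"dp":[0.773, 0.191, 0.069],"turn":[-0.002, -0.009, -0.188],"fingers":0},
{"dp":[0.769, 0.207, 0.069],"turn":[-0.001, -0.009, -0.188],"fingers":0},
{"dp":[0.764, 0.222, 0.068],"turn":[-0.002, -0.009, -0.188],"fingers":0},
{"dp":[0.761, 0.236, 0.067],"turn":[-0.001, -0.01, -0.188],"fingers":0},
```

play_rows([
  {"dp":[0.77,0.19,0.07],"turn":[0,0,-0.19],"fingers":0},
  {"dp":[0.77,0.21,0.07],"turn":[0,0,-0.19],"fingers":0},
  {"dp":[0.76,0.22,0.07],"turn":[0,0,-0.19],"fingers":0},
  {"dp":[0.76,0.24,0.07],"turn":[0,0,-0.19],"fingers":0},
  {"dp":[0,0,0],"turn":[0,0,0],"fingers":0},
])

```text
clock: 2.65
eef_pos: [517.6, 367.8, 307.9]
tcp_rot: [-3.141, -0.001, 1.393]
contact_force: [-1.4, -1.3, -0.3]
opening: 0.997
grasp_force: 0.0
```

Run:
```python
from h import *
import pickle
d=grab('wrist');d['s']=r.sense();pickle.dump(d,open('w2.pkl','wb'));s=d['s']
print(s['clock'],s['eef_pos'],s['tcp_rot'],proj(d,(515.5,372,165)))
u,v=map(int,proj(d,(515.5,372,165)))
im=cv2.cvtColor(d['pixels'],cv2.COLOR_RGB2BGR)[v-60:v+60,u-80:u+80];print(u-80,v-60)
cv2.imwrite('pics/w2.png',cv2.resize(im,None,fx=5,fy=5,interpolation=cv2.INTER_CUBIC))
```

```text
2.7 [516.46282719 365.64213259 308.02618955] [-3.14024399e+00  1.01489266e-03  1.39234885e+00] (np.float64(275.63944545601623), np.float64(193.99989070272912))
195 133
```

View pics/w2.png

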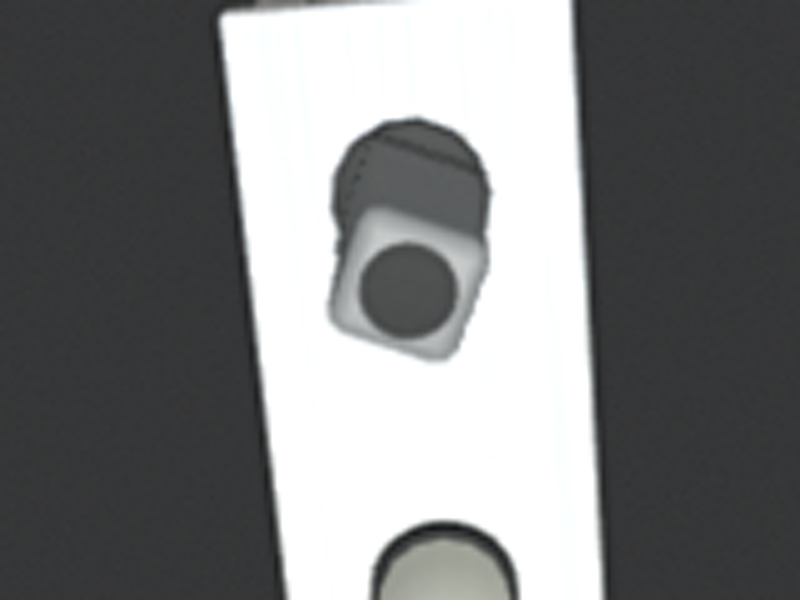

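The handle's top face is centred at crop (408,290), which is (276.6,191) in the full image. Its corners are near crop (358,203), (494,238), (455,366) and (323,322), so it is rotated about 16° from the stand.

Run:
```python
from h import *
import pickle
d=pickle.load(open('w2.pkl','rb'))
C=lambda a,z:onz(d,195+a[0]/5,133+a[1]/5,z)[:2]
K=[C(a,165) for a in [(358,203),(494,238),(455,366),(323,322)]]
print(np.round(K,1).tolist(),np.mean(K,0),C((408,290),165))
for i in range(4):
    e=K[(i+1)%4]-K[i];print(np.linalg.norm(e).round(1),np.degrees(np.arctan2(e[1],e[0])).round(1))
e=C((474,168),96)-C((378,137),96);print('base line',np.degrees(np.arctan2(e[1],e[0])))
print('flange centre',C((411,197),93))
P=[C(a,90) for a in [(220,13),(573,0)]];print(P)
```

```text
[[511.3, 390.5], [532.4, 380.7], [522.3, 359.8], [501.6, 371.4]] [516.89781494 375.63017348] [516.76075759 374.42947749]
23.3 -24.8
23.2 -116.0
23.7 150.6
21.4 63.2
base line -28.16166352536557
flange centre [516.92040921 374.55223182]
[array([485.59732064, 417.77348917]), array([555.97011536, 407.80420254])]
```

Run:
```python
from h import *
plan([(516.5,374,250,63),(516.5,374,128,63)],0,34)
```

```text
way (516.5, 374, 250, 63) n 3
{"dp":[0.069, -0.011, 0.483],"turn":[-0.004, 0.004, 0.932],"fingers":0},
{"dp":[0.067, -0.019, 0.484],"turn":[-0.004, 0.004, 0.932],"fingers":0},
{"dp":[0.066, -0.025, 0.484],"turn":[-0.003, 0.003, 0.932],"fingers":0},
way (516.5, 374, 128, 63) n 4
{"dp":[-0.0, 0.0, 0.762],"turn":[-0.0, 0.0, -0.0],"fingers":0},
{"dp":[-0.0, 0.0, 0.763],"turn":[-0.0, 0.0, -0.0],"fingers":0},

{"dp":[-0.0, 0.0, 0.762],"turn":[-0.0, 0.0, -0.0],"fingers":0},
{"dp":[-0.0, 0.0, 0.763],"turn":[-0.0, 0.0, -0.0],"fingers":0},
```

play_rows([
  {"dp":[0.07,-0.01,0.48],"turn":[0,0,0.93],"fingers":0},
  {"dp":[0.07,-0.02,0.48],"turn":[0,0,0.93],"fingers":0},
  {"dp":[0.07,-0.03,0.48],"turn":[0,0,0.93],"fingers":0},
  {"dp":[0,0,0.4],"turn":[0,0,0],"fingers":0},
  {"dp":[0,0,0],"turn":[0,0,0],"fingers":0},
])

```text
clock: 3.12
eef_pos: [514.0, 370.6, 232.6]
tcp_rot: [-3.139, 0.006, 1.098]
contact_force: [0.3, -0.9, -0.3]
opening: 0.999
grasp_force: 0.0
```

Run:
```python
from h import *
plan([(516.5,374,128,63)],0,34)
```

```text
way (516.5, 374, 128, 63) n 4
{"dp":[0.029, 0.006, 0.653],"turn":[-0.006, 0.013, -0.004],"fingers":0},
{"dp":[0.029, 0.006, 0.654],"turn":[-0.007, 0.013, -0.004],"fingers":0},
{"dp":[0.027, 0.005, 0.653],"turn":[-0.006, 0.013, -0.004],"fingers":0},
{"dp":[0.027, 0.004, 0.654],"turn":[-0.007, 0.014, -0.005],"fingers":0},
```

play_rows([
  {"dp":[0.03,0,0.65],"turn":[0,0,0],"fingers":0},
  {"dp":[0.03,0,0.65],"turn":[0,0,0],"fingers":0},
  {"dp":[0.02,0,0.65],"turn":[0,0,0],"fingers":0},
  {"dp":[0,0,0.55],"turn":[0,0,0],"fingers":0},
  {"dp":[0,0,0],"turn":[0,0,0],"fingers":0},
])

```text
clock: 3.53
eef_pos: [515.4, 373.4, 132.8]
tcp_rot: [-3.139, 0.006, 1.099]
contact_force: [-0.6, 0.1, -0.7]
opening: 1.002
grasp_force: 0.0
```

play_rows([
  {"dp":[0,0,0],"turn":[0,0,0],"fingers":0},
])

```text
clock: 3.62
eef_pos: [517.2, 374.8, 136.4]
tcp_rot: [-3.141, 0.002, 1.098]
contact_force: [0.8, -0.9, 0.7]
opening: 1.001
grasp_force: 0.0
```

play_rows([
  {"dp":[0,0,0.2],"turn":[0,0,0],"fingers":0},
  {"dp":[0,0,0],"turn":[0,0,0],"fingers":0.5},
  {"dp":[0,0,0],"turn":[0,0,0],"fingers":1},
  {"dp":[0,0,0],"turn":[0,0,0],"fingers":1},
  {"dp":[0,0,0],"turn":[0,0,0],"fingers":1},
], force=70)

```text
clock: 4.03
eef_pos: [517.9, 375.8, 128.9]
tcp_rot: [3.141, -0.001, 1.098]
contact_force: [-0.7, 0.2, 0.0]
opening: 0.452
grasp_force: 0.0
```

play_rows([
  {"dp":[0,0,0],"turn":[0,0,0],"fingers":1},
  {"dp":[0,0,0],"turn":[0,0,0],"fingers":1},
  {"dp":[0,0,0],"turn":[0,0,0],"fingers":1},
  {"dp":[0,0,0],"turn":[0,0,0],"fingers":1},
  {"dp":[0,0,0],"turn":[0,0,0],"fingers":1},
])

```text
clock: 4.45
eef_pos: [517.9, 375.8, 128.8]
tcp_rot: [3.141, -0.001, 1.098]
contact_force: [-0.2, -0.3, 5.9]
opening: 0.27
grasp_force: 68.4
```

play_rows([
  {"dp":[0,0,-0.4],"turn":[0,0,0],"fingers":1},
  {"dp":[0,0,-0.8],"turn":[0,0,0],"fingers":1},
  {"dp":[0,0,-0.9],"turn":[0,0,0],"fingers":1},
  {"dp":[0,0,-0.9],"turn":[0,0,0],"fingers":1},
  {"dp":[0,0,-0.7],"turn":[0,0,0],"fingers":1},
])

```text
clock: 4.87
eef_pos: [517.8, 375.6, 278.7]
tcp_rot: [3.141, -0.001, 1.098]
contact_force: [0.5, -0.1, -0.8]
opening: 0.275
grasp_force: 68.2
```

play_rows([
  {"dp":[0,0,0],"turn":[0,0,0],"fingers":1},
  {"dp":[0,0,0],"turn":[0,0,0],"fingers":1},
])

```text
clock: 5.03
eef_pos: [518.2, 376.0, 277.9]
tcp_rot: [3.14, -0.003, 1.098]
contact_force: [0.7, 0.4, -1.7]
opening: 0.273
grasp_force: 68.1
```

Run:
```python
from h import *
import pickle
d=grab('wrist');d['s']=r.sense();pickle.dump(d,open('w3.pkl','wb'));s=d['s']
print(s['clock'],s['eef_pos'],s['tcp_rot'],s['grasp_force'])
T=Ro.from_euler('xyz',s['tcp_rot']);tip=s['eef_pos']+T.apply([0,0,113.8])
u,v=map(int,proj(d,tip));print(u,v)
b=d['pixels'].copy();cv2.circle(b,(u,v),1,(255,0,0),1)
im=cv2.cvtColor(b,cv2.COLOR_RGB2BGR)[v-60:v+60,u-80:u+80];print(u-80,v-60)
cv2.imwrite('pics/w3.png',cv2.resize(im,None,fx=5,fy=5,interpolation=cv2.INTER_CUBIC))
print('to screw, blade along tool x'); plan([(517,375,275,63),(595.5,11,275,63)],1)
```

```text
5.0833 [517.36208273 375.40106797 275.95265255] [ 3.14153670e+00 -1.71122891e-04  1.09846011e+00] 68.13466429710388
278 209
198 149
to screw, blade along tool x
way (517, 375, 275, 63) n 1
{"dp":[-0.013, -0.004, 0.024],"turn":[0.001, -0.002, -0.01],"fingers":1},
way (595.5, 11, 275, 63) n 10
{"dp":[-0.722, 0.588, -0.0],"turn":[-0.0, 0.0, -0.0],"fingers":1},
{"dp":[-0.721, 0.588, -0.0],"turn":[-0.0, 0.0, -0.0],"fingers":1},
{"dp":[-0.722, 0.588, -0.0],"turn":[-0.0, 0.0, -0.0],"fingers":1},
{"dp":[-0.722, 0.588, -0.0],"turn":[-0.0, 0.0, -0.0],"fingers":1},

{"dp":[-0.721, 0.588, -0.0],"turn":[-0.0, 0.0, -0.0],"fingers":1},
{"dp":[-0.722, 0.588, -0.0],"turn":[-0.0, 0.0, -0.0],"fingers":1},
{"dp":[-0.722, 0.589, -0.0],"turn":[-0.0, 0.0, -0.0],"fingers":1},
{"dp":[-0.722, 0.588, -0.0],"turn":[-0.0, 0.0, -0.0],"fingers":1},
{"dp":[-0.721, 0.588, -0.0],"turn":[-0.0, 0.0, -0.0],"fingers":1},

{"dp":[-0.722, 0.588, -0.0],"turn":[-0.0, 0.0, -0.0],"fingers":1},
```

View pics/w3.png

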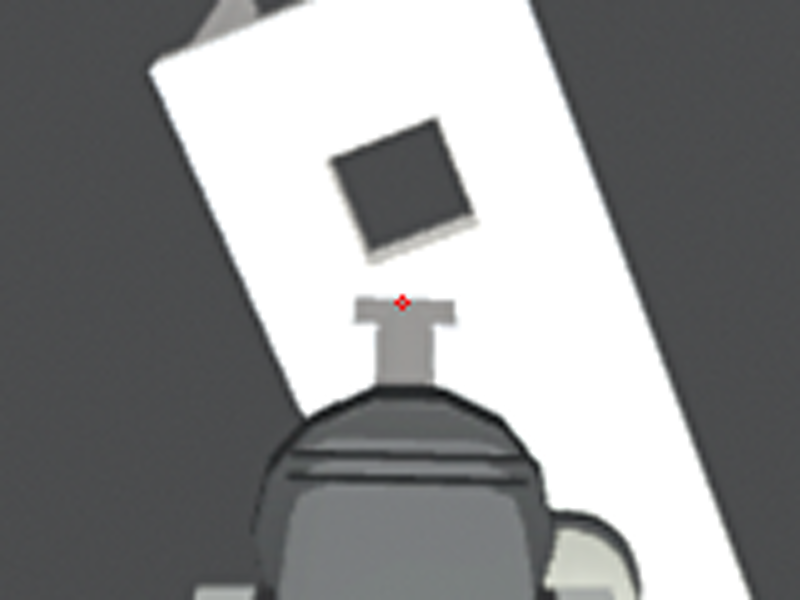

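The blade edge is at crop (406,300), against (403,302) predicted on the tool axis. The driver therefore hangs true, with the blade's wide side along tool y. Next I move over the screw.

Run:
```python
from h import *
plan([(519,370,275,77),(595.5,11,225,77)],1,39.5)
```

```text
way (519, 370, 275, 77) n 3
{"dp":[-0.034, 0.033, 0.008],"turn":[0.0, -0.001, -0.781],"fingers":1},
{"dp":[-0.036, 0.029, 0.008],"turn":[0.0, -0.0, -0.781],"fingers":1},
{"dp":[-0.039, 0.027, 0.008],"turn":[0.001, -0.001, -0.782],"fingers":1},
way (595.5, 11, 225, 77) n 10
{"dp":[-0.831, 0.388, 0.125],"turn":[-0.0, 0.0, 0.0],"fingers":1},
{"dp":[-0.832, 0.388, 0.125],"turn":[-0.0, 0.0, 0.0],"fingers":1},

{"dp":[-0.831, 0.389, 0.125],"turn":[-0.0, 0.0, 0.0],"fingers":1},
{"dp":[-0.832, 0.388, 0.125],"turn":[-0.0, 0.0, 0.0],"fingers":1},
{"dp":[-0.831, 0.388, 0.125],"turn":[-0.0, 0.0, 0.0],"fingers":1},
{"dp":[-0.832, 0.388, 0.125],"turn":[-0.0, 0.0, 0.0],"fingers":1},
{"dp":[-0.831, 0.389, 0.125],"turn":[-0.0, 0.0, 0.0],"fingers":1},

{"dp":[-0.832, 0.388, 0.125],"turn":[-0.0, 0.0, 0.0],"fingers":1},
{"dp":[-0.831, 0.388, 0.125],"turn":[-0.0, 0.0, 0.0],"fingers":1},
{"dp":[-0.832, 0.388, 0.125],"turn":[-0.0, 0.0, 0.0],"fingers":1},
```

play_rows([
  {"dp":[-0.03,0.03,0],"turn":[0,0,-0.78],"fingers":1},
  {"dp":[-0.04,0.03,0],"turn":[0,0,-0.78],"fingers":1},
  {"dp":[-0.04,0.03,0],"turn":[0,0,-0.78],"fingers":1},
  {"dp":[-0.83,0.39,0.1],"turn":[0,0,0],"fingers":1},
  {"dp":[-0.83,0.39,0.1],"turn":[0,0,0],"fingers":1},
])

```text
clock: 5.5
eef_pos: [533.5, 298.2, 265.6]
tcp_rot: [-3.139, 0.002, 1.347]
contact_force: [0.7, -0.4, -1.0]
opening: 0.275
grasp_force: 68.2
```

play_rows([
  {"dp":[-0.83,0.39,0.12],"turn":[0,0,0],"fingers":1},
  {"dp":[-0.83,0.39,0.12],"turn":[0,0,0],"fingers":1},
  {"dp":[-0.83,0.39,0.12],"turn":[0,0,0],"fingers":1},
  {"dp":[-0.83,0.39,0.12],"turn":[0,0,0],"fingers":1},
  {"dp":[-0.83,0.39,0.12],"turn":[0,0,0],"fingers":1},
])

```text
clock: 5.92
eef_pos: [572.1, 117.1, 241.7]
tcp_rot: [-3.138, 0.001, 1.344]
contact_force: [0.5, -0.7, -1.0]
opening: 0.274
grasp_force: 68.2
```

play_rows([
  {"dp":[-0.83,0.39,0.12],"turn":[0,0,0],"fingers":1},
  {"dp":[-0.83,0.39,0.12],"turn":[0,0,0],"fingers":1},
  {"dp":[-0.83,0.39,0.12],"turn":[0,0,0],"fingers":1},
  {"dp":[0,0,0],"turn":[0,0,0],"fingers":1},
  {"dp":[0,0,0],"turn":[0,0,0],"fingers":1},
])

```text
clock: 6.33
eef_pos: [595.2, 9.6, 227.3]
tcp_rot: [-3.138, 0.001, 1.34]
contact_force: [-0.6, 0.6, -1.8]
opening: 0.269
grasp_force: 68.1
```

Run:
```python
from h import *
import pickle
d=grab('wrist');d['s']=r.sense();pickle.dump(d,open('w4.pkl','wb'));s=d['s']
print(s['clock'],s['eef_pos'],s['tcp_rot'],s['grasp_force'])
T=Ro.from_euler('xyz',s['tcp_rot']);tip=s['eef_pos']+T.apply([0,0,113.8])
u,v=map(int,proj(d,tip));print(u,v,tip,proj(d,(595.5,11,79)))
v-=20
im=cv2.cvtColor(d['pixels'],cv2.COLOR_RGB2BGR)[v-60:v+60,u-80:u+80];print(u-80,v-60)
cv2.imwrite('pics/w4.png',cv2.resize(im,None,fx=5,fy=5,interpolation=cv2.INTER_CUBIC))
```

```text
6.3833 [595.28590603  10.88784644 227.74968304] [-3.13814499e+00  4.20400101e-04  1.34153418e+00] 68.15095782279968
278 207 [594.89295595  10.93042064 113.95036943] (np.float64(279.53858785527217), np.float64(194.55659373454588))
198 127
```

View pics/w4.png

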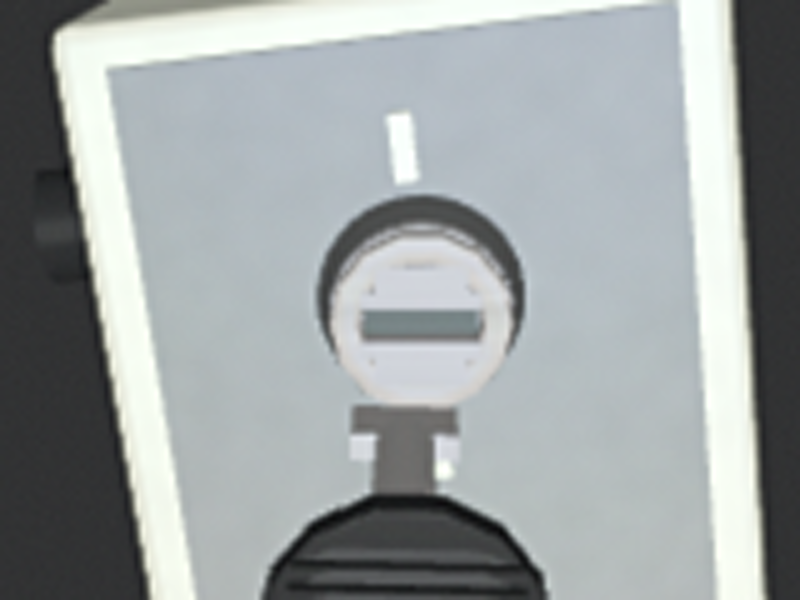

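The slot is level in the view and centred at crop (421.5,325.5). The blade edge is at (406,407), so the yaw is already aligned. I'll compute the offset within this one view.

Run:
```python
from h import *
import pickle
d=pickle.load(open('w4.pkl','rb'));s=d['s']
C=lambda a,z:onz(d,198+a[0]/5,127+a[1]/5,z)
sl=C((421.5,325.5),79);hd=C((422,312),79)
tip=C((406,407),s['eef_pos'][2]-113.8)
a=C((362,325),79);b=C((483,325),79);e=b-a
print('slot',sl,'tip',tip,'head',hd,'slotlen',np.linalg.norm(e),np.degrees(np.arctan2(e[1],e[0])),'tool y',np.degrees(s['tcp_rot'][2])-90)
R=Ro.from_euler('xyz',s['tcp_rot']);dv=sl-tip;dv[2]=0
print('tool shift mm',R.inv().apply(dv))
```

```text
slot [598.29853767  12.5913403   79.        ] tip [595.10037121  10.09515175 113.94968304] head [598.91888199  14.9001614   79.        ] slotlen 20.71037777163857 -13.113745572795997 tool y -13.135753194505426
tool shift mm [ 3.15768608  2.54718322 -0.01010937]
```

play_rows([
  {"dp":[0.07,0.03,0.3],"turn":[0,0,0],"fingers":1},
  {"dp":[0.06,0.03,0.3],"turn":[0,0,0],"fingers":1},
  {"dp":[0,0,0.1],"turn":[0,0,0],"fingers":1},
  {"dp":[0,0,0],"turn":[0,0,0],"fingers":1},
  {"dp":[0,0,0],"turn":[0,0,0],"fingers":1},
])

```text
clock: 6.8
eef_pos: [599.4, 16.8, 200.9]
tcp_rot: [-3.14, 0.0, 1.345]
contact_force: [0.2, -0.7, -1.0]
opening: 0.278
grasp_force: 68.2
```

Run:
```python
from h import *
import pickle
d=grab('wrist');d['s']=r.sense();pickle.dump(d,open('w5.pkl','wb'));s=d['s']
print(s['clock'],s['eef_pos'],s['tcp_rot'],s['contact_force'])
u,v=278,195
im=cv2.cvtColor(d['pixels'],cv2.COLOR_RGB2BGR)[v-45:v+45,u-60:u+60];print(u-60,v-45)
cv2.imwrite('pics/w5.png',cv2.resize(im,(800,600),interpolation=cv2.INTER_CUBIC))
```

```text
6.85 [599.8078574   16.58427558 201.54066207] [-3.14126181e+00  1.28669154e-04  1.34449289e+00] [ 0.66093275 -0.14467971 -0.92299314]
218 150
```

View pics/w5.png

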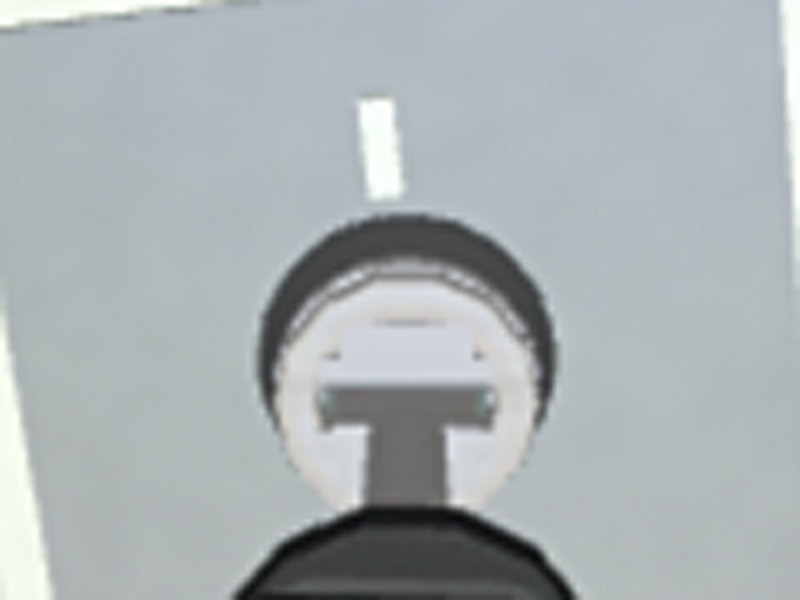

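The blade is now over the slot, with slot ends at crop x of about 318 and 495. The slot's far edge is at v≈385 and the blade's front edge at v≈388.

Run:
```python
from h import *
import pickle
d=pickle.load(open('w5.pkl','rb'));s=d['s']
R=Ro.from_euler('xyz',s['tcp_rot'])
k=800/120
C=lambda a,z:R.inv().apply(onz(d,218+a[0]/k,150+a[1]/k,z)-s['eef_pos'])
print('slot far edge',C((406.5,385),79),'ends',C((318,400),79),C((495,400),79))
for z in(-113.8,): print('blade front',C((409,388),s['eef_pos'][2]+z),'ends',C((328,400),s['eef_pos'][2]+z),C((490,400),s['eef_pos'][2]+z))
print('head ends',C((278,390),79),C((538,390),79))
# w4 same in tool coordinates
d=pickle.load(open('w4.pkl','rb'));s=d['s'];R=Ro.from_euler('xyz',s['tcp_rot'])
C=lambda a,z:R.inv().apply(onz(d,198+a[0]/5,127+a[1]/5,z)-s['eef_pos'])
print('w4 far,near edge',C((421,309),79),C((421,342),79),'blade',C((406,407),s['eef_pos'][2]-113.8),s['eef_pos'])
d=pickle.load(open('w3.pkl','rb'));s=d['s'];R=Ro.from_euler('xyz',s['tcp_rot'])
C=lambda a,z:R.inv().apply(onz(d,198+a[0]/5,149+a[1]/5,z)-s['eef_pos'])
print('w3 blade',C((406,300),s['eef_pos'][2]-113.8))
```

```text
slot far edge [ -1.6004395   -0.47951609 122.54103436] ends [ -3.49006512 -10.99143048 122.54475531] [ -3.46024944  10.03461744 122.53779512]
blade front [  0.8977287   -0.1891495  113.79995424] ends [ -0.56622642  -9.4913928  113.8032202 ] [ -0.53984083   9.11574771 113.79706074]
head ends [ -2.24589873 -15.72322076 122.54616071] [ -2.20247899  15.11751504 122.53595164]
w4 far,near edge [  5.32473136   2.96689046 148.73811282] [ -0.53106155   2.98095618 148.74052611] blade [ -0.76627618   0.39181165 113.7996577 ] [595.28590603  10.88784644 227.74968304]
w3 blade [  0.44072093   0.55792954 113.80010848]
```

play_rows([
  {"dp":[-0.04,0,0],"turn":[0,0,0],"fingers":1},
  {"dp":[-0.04,0,0],"turn":[0,0,0],"fingers":1},
  {"dp":[0,0,0],"turn":[0,0,0],"fingers":1},
  {"dp":[0,0,0],"turn":[0,0,0],"fingers":1},
  {"dp":[0,0,0],"turn":[0,0,0],"fingers":1},
])

```text
clock: 7.27
eef_pos: [599.3, 12.7, 201.9]
tcp_rot: [3.141, -0.0, 1.343]
contact_force: [-1.0, 0.2, -1.1]
opening: 0.274
grasp_force: 68.2
```

Run:
```python
from h import *
import pickle
for i in range(2):
    d=grab('wrist');s=r.sense();print(s['eef_pos'].round(2),np.round(d['pose'],2)[:3,3])
pickle.dump((d,s),open('w6.pkl','wb'))
im=d['pixels']
g=im.mean(2)
# column profiles at the slot ends and centre of blade
for u in (266,268,279,289,291): print(u,g[195:225,u].astype(int).tolist())
for v in (207,210,213): print(v,g[v,255:305].astype(int).tolist())
```

```text
[599.23  12.76 201.88] [618.2   95.21 344.12]
[599.23  12.78 201.81] [618.19  95.25 344.05]
266 [209, 207, 201, 188, 206, 209, 207, 173, 134, 130, 132, 121, 111, 107, 152, 213, 211, 209, 206, 211, 213, 209, 205, 202, 200, 192, 181, 179, 180, 180]
268 [208, 208, 208, 207, 208, 208, 208, 171, 128, 123, 126, 125, 116, 107, 118, 154, 150, 129, 141, 210, 212, 210, 209, 208, 203, 201, 194, 181, 181, 181]
279 [209, 209, 209, 208, 208, 209, 208, 173, 128, 123, 126, 127, 118, 109, 110, 107, 105, 106, 106, 106, 105, 107, 106, 106, 106, 107, 107, 106, 107, 107]
289 [208, 207, 202, 197, 209, 210, 208, 172, 126, 126, 128, 122, 112, 103, 119, 168, 165, 142, 143, 176, 211, 211, 209, 209, 204, 192, 182, 182, 182, 183]
291 [214, 212, 210, 206, 207, 206, 201, 195, 187, 171, 167, 170, 189, 204, 205, 210, 211, 210, 210, 209, 207, 204, 199, 191, 182, 182, 182, 183, 182, 182]
207 [183, 180, 101, 145, 202, 208, 209, 213, 209, 177, 116, 111, 115, 116, 117, 118, 118, 117, 118, 117, 117, 118, 117, 117, 118, 117, 117, 118, 118, 117, 118, 117, 117, 116, 112, 115, 189, 208, 208, 208, 211, 205, 108, 109, 182, 185, 183, 183, 182, 183]
210 [180, 182, 182, 143, 174, 201, 207, 210, 213, 208, 209, 213, 215, 154, 110, 107, 109, 108, 109, 109, 108, 108, 107, 107, 107, 108, 109, 109, 109, 109, 109, 108, 106, 110, 168, 211, 210, 210, 208, 209, 205, 150, 175, 185, 183, 182, 181, 182, 181, 181]
213 [179, 179, 180, 182, 180, 186, 200, 205, 208, 211, 209, 206, 183, 141, 135, 137, 140, 141, 115, 103, 103, 103, 106, 106, 106, 106, 104, 104, 103, 111, 128, 120, 116, 115, 143, 208, 210, 207, 206, 200, 175, 181, 183, 183, 183, 182, 181, 182, 182, 181]
```

Run:
```python
from h import *
import pickle
d,s=pickle.load(open('w6.pkl','rb'));R=Ro.from_euler('xyz',s['tcp_rot'])
C=lambda u,v,z:R.inv().apply(onz(d,u+.0,v,z)-s['eef_pos']).round(2)
print('slot far/near',C(277.6,202.2,79),C(277.6,209.2,79),'blade front',C(278.6,207.2,s['eef_pos'][2]-113.8),C(278.6,207.2,s['eef_pos'][2]-112))
```

```text
slot far/near [  2.6   -1.02 122.81] [ -3.22  -1.03 122.81] blade front [  1.38  -0.23 113.8 ] [  1.97  -0.23 112.  ]
```

play_rows([
  {"dp":[0,-0.02,0.14],"turn":[0,0,0],"fingers":1},
  {"dp":[0,0,0.14],"turn":[0,0,0],"fingers":1},
  {"dp":[0,0,0],"turn":[0,0,0],"fingers":1},
  {"dp":[0,0,0],"turn":[0,0,0],"fingers":1},
  {"dp":[0,0,0],"turn":[0,0,0],"fingers":1},
])

```text
clock: 7.78
eef_pos: [598.3, 13.1, 190.3]
tcp_rot: [-3.141, 0.0, 1.343]
contact_force: [-0.1, -0.1, 0.1]
opening: 0.276
grasp_force: 68.2
```

play_rows([
  {"dp":[0,0,0.05],"turn":[0,0,0],"fingers":1},
  {"dp":[0,0,0],"turn":[0,0,0],"fingers":1},
  {"dp":[0,0,0],"turn":[0,0,0],"fingers":1},
])

```text
clock: 8.03
eef_pos: [598.4, 13.0, 188.4]
tcp_rot: [-3.142, 0.0, 1.343]
contact_force: [0.2, -0.4, -0.7]
opening: 0.274
grasp_force: 68.2
```

The blade is in the slot, with its tip near 74.6 mm and no force. Now I press.

play_rows([
  {"dp":[0,0,0.05],"turn":[0,0,0],"fingers":1},
  {"dp":[0,0,0.05],"turn":[0,0,0],"fingers":1},
  {"dp":[0,0,0.05],"turn":[0,0,0],"fingers":1},
  {"dp":[0,0,0],"turn":[0,0,0],"fingers":1},
  {"dp":[0,0,0],"turn":[0,0,0],"fingers":1},
], force=90)

```text
clock: 8.45
eef_pos: [598.8, 13.0, 183.2]
tcp_rot: [3.141, -0.0, 1.343]
contact_force: [-2.2, -0.0, 7.2]
opening: 0.273
grasp_force: 90.1
```

play_rows([
  {"dp":[0,0,0.05],"turn":[0,0,0],"fingers":1},
  {"dp":[0,0,0.05],"turn":[0,0,0],"fingers":1},
  {"dp":[0,0,0.05],"turn":[0,0,0],"fingers":1},
  {"dp":[0,0,0],"turn":[0,0,0],"fingers":1},
  {"dp":[0,0,0],"turn":[0,0,0],"fingers":1},
])

```text
clock: 8.87
eef_pos: [599.1, 13.0, 178.5]
tcp_rot: [3.14, -0.0, 1.344]
contact_force: [-3.0, -0.3, 17.0]
opening: 0.269
grasp_force: 91.5
```

play_rows([
  {"dp":[0,0,0],"turn":[0,0,0.7],"fingers":1},
  {"dp":[0,0,0],"turn":[0,0,0.7],"fingers":1},
  {"dp":[0,0,0],"turn":[0,0,0.7],"fingers":1},
  {"dp":[0,0,0],"turn":[0,0,0.7],"fingers":1},
  {"dp":[0,0,0],"turn":[0,0,0.7],"fingers":1},
])

```text
clock: 9.28
eef_pos: [599.4, 12.9, 178.6]
tcp_rot: [3.139, -0.001, 0.973]
contact_force: [-2.9, 0.2, 14.6]
opening: 0.267
grasp_force: 91.2
```

Run:
```python
from h import *
s=r.sense();print(s['eef_pos'],np.degrees(s['tcp_rot']),s['contact_force'],s['wrist_torque'])
```

```text
[599.44652759  12.90893775 178.61599884] [ 1.79861755e+02 -7.68513078e-02  5.57761398e+01] [-2.85580318  0.16176412 14.60954408] [-0.27531172  0.82314428  0.01727214]
```

play_rows([
  {"dp":[0,0,0],"turn":[0,0,0.9],"fingers":1},
  {"dp":[0,0,0],"turn":[0,0,0.9],"fingers":1},
  {"dp":[0,0,0],"turn":[0,0,0.9],"fingers":1},
  {"dp":[0,0,0],"turn":[0,0,0.9],"fingers":1},
  {"dp":[0,0,0],"turn":[0,0,0.9],"fingers":1},
])

```text
clock: 9.7
eef_pos: [599.8, 12.6, 178.6]
tcp_rot: [3.139, -0.003, 0.501]
contact_force: [-2.3, -1.8, 14.6]
opening: 0.269
grasp_force: 90.9
```

play_rows([
  {"dp":[0,0,0],"turn":[0,0,0.9],"fingers":1},
  {"dp":[0,0,0],"turn":[0,0,0.9],"fingers":1},
  {"dp":[0,0,0],"turn":[0,0,0.9],"fingers":1},
  {"dp":[0,0,0],"turn":[0,0,0.9],"fingers":1},
  {"dp":[0,0,0],"turn":[0,0,0.5],"fingers":1},
])

```text
clock: 10.12
eef_pos: [600.0, 12.0, 178.6]
tcp_rot: [3.139, -0.004, 0.072]
contact_force: [-0.9, -4.3, 13.8]
opening: 0.266
grasp_force: 90.8
```

Run:
```python
from h import *
s=r.sense();print(s['eef_pos'],np.degrees(s['tcp_rot']),s['contact_force'],s['wrist_torque'],s['qpos'])
```

```text
[599.99520763  12.0368174  178.63140694] [179.87941174  -0.21695374   4.10935447] [-0.90786401 -4.29565136 13.83730409] [-1.32226897  0.40910656 -0.00882861] [ 0.01864479  0.36698894  1.74033331 -0.00221671  1.03037861  1.51886012]
```

play_rows([
  {"dp":[0,0,0],"turn":[0,0,0.6],"fingers":1},
  {"dp":[0,0,0],"turn":[0,0,0.6],"fingers":1},
  {"dp":[0,0,0],"turn":[0,0,0.4],"fingers":1},
  {"dp":[0,0,0],"turn":[0,0,0],"fingers":1},
])

```text
clock: 10.45
eef_pos: [599.9, 11.8, 178.6]
tcp_rot: [3.14, -0.004, -0.093]
contact_force: [-1.7, -5.3, 13.7]
opening: 0.268
grasp_force: 90.8
```

Run:
```python
from h import *
s=r.sense();print(s['eef_pos'],np.degrees(s['tcp_rot']),s['contact_force'],s['wrist_torque'])
```

```text
[599.93369286  11.80531901 178.62016094] [179.89451358  -0.22758131  -5.35075301] [-1.73022114 -5.27602424 13.72312102] [-1.42407233  0.41902047  0.02297778]
```

play_rows([
  {"dp":[0,0,0],"turn":[0,0,0.4],"fingers":1},
  {"dp":[0,0,0],"turn":[0,0,0.4],"fingers":1},
  {"dp":[0,0,0],"turn":[0,0,0],"fingers":1},
])

```text
clock: 10.7
eef_pos: [600.1, 12.1, 178.6]
tcp_rot: [3.141, -0.004, -0.177]
contact_force: [-0.7, -5.2, 13.1]
opening: 0.268
grasp_force: 90.9
```

Run:
```python
from h import *
s=r.sense();print(s['eef_pos'],np.degrees(s['tcp_rot']),s['contact_force'],s['wrist_torque'])
```

```text
[600.06195517  12.12292549 178.61151416] [179.9512296   -0.24517852 -10.14724246] [-0.74083703 -5.15236851 13.14165873] [-1.09399458  0.316506    0.00421849]
```

play_rows([
  {"dp":[0,0,0],"turn":[0,0,0.4],"fingers":1},
  {"dp":[0,0,0],"turn":[0,0,0],"fingers":1},
])

```text
clock: 10.87
eef_pos: [600.2, 12.3, 178.7]
tcp_rot: [3.141, -0.005, -0.219]
contact_force: [-0.2, -2.8, 14.3]
opening: 0.269
grasp_force: 90.8
```

Run:
```python
from h import *
s=r.sense();print(s['eef_pos'],np.degrees(s['tcp_rot']),s['contact_force'],s['wrist_torque'])
```

```text
[600.20388677  12.33236288 178.65328964] [179.98857214  -0.25958128 -12.54330816] [-0.21482422 -2.8117494  14.29453959] [-0.74850926  0.21416148  0.08763782]
```

play_rows([
  {"dp":[0,0,0],"turn":[0,0,0.4],"fingers":1},
  {"dp":[0,0,0],"turn":[0,0,0],"fingers":1},
])

```text
clock: 11.03
eef_pos: [600.2, 12.4, 178.6]
tcp_rot: [-3.142, -0.005, -0.261]
contact_force: [0.5, -2.3, 14.1]
opening: 0.268
grasp_force: 90.7
```

Run:
```python
from h import *
s=r.sense();print(s['eef_pos'],np.degrees(s['tcp_rot']),s['contact_force'],s['wrist_torque'])
```

```text
[600.21781985  12.42038047 178.6398887 ] [-179.99545354   -0.26076721  -14.93903782] [ 0.45146129 -2.2658406  14.07183263] [-0.74392164  0.1361418   0.12381113]
```

play_rows([
  {"dp":[0,0,0],"turn":[0,0,0.4],"fingers":1},
  {"dp":[0,0,0],"turn":[0,0,0],"fingers":1},
])

```text
clock: 11.2
eef_pos: [600.2, 12.3, 178.6]
tcp_rot: [-3.142, -0.005, -0.302]
contact_force: [-0.3, -2.8, 13.3]
opening: 0.268
grasp_force: 90.4
```

Run:
```python
from h import *
s=r.sense();print(s['eef_pos'],np.degrees(s['tcp_rot']),s['contact_force'],s['wrist_torque'])
```

```text
[600.20834107  12.3103662  178.64019506] [-179.99760394   -0.26320719  -17.32344111] [-0.28855639 -2.83278447 13.32028842] [-0.83895493  0.15893535  0.1535157 ]
```

Run:
```python
from h import *
d=grab('wrist')
im=cv2.cvtColor(d['pixels'],cv2.COLOR_RGB2BGR)[135:255,198:358]
cv2.imwrite('pics/w7.png',cv2.resize(im,(800,600),interpolation=cv2.INTER_CUBIC))
```

```text
(no output)
```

View pics/w7.png

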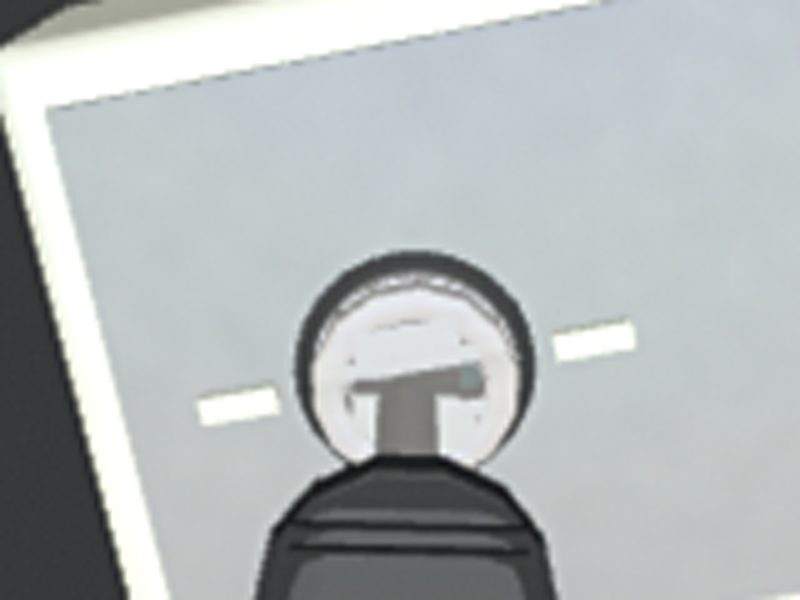

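The slot edge slopes −10.3° and the ribs −10.4°, so the screw is at its stop. I'll let it rise, then withdraw.

play_rows([
  {"dp":[0,0,-0.04],"turn":[0,0,0],"fingers":1},
  {"dp":[0,0,-0.05],"turn":[0,0,0],"fingers":1},
  {"dp":[0,0,-0.05],"turn":[0,0,0],"fingers":1},
  {"dp":[0,0,0],"turn":[0,0,0],"fingers":1},
  {"dp":[0,0,0],"turn":[0,0,0],"fingers":1},
])

```text
clock: 11.67
eef_pos: [599.7, 12.5, 183.0]
tcp_rot: [3.141, -0.003, -0.3]
contact_force: [2.4, -4.2, 6.1]
opening: 0.264
grasp_force: 89.4
```

play_rows([
  {"dp":[0,0,-0.05],"turn":[0,0,-0.5],"fingers":1},
  {"dp":[0,0,-0.05],"turn":[0,0,-0.5],"fingers":1},
  {"dp":[0,0,-0.05],"turn":[0,0,0],"fingers":1},
  {"dp":[0,0,0],"turn":[0,0,0],"fingers":1},
  {"dp":[0,0,0],"turn":[0,0,0],"fingers":1},
])

```text
clock: 12.08
eef_pos: [598.9, 13.1, 188.1]
tcp_rot: [-3.141, -0.001, -0.198]
contact_force: [3.5, -0.9, -0.2]
opening: 0.268
grasp_force: 89.0
```

play_rows([
  {"dp":[0,0,-0.15],"turn":[0,0,0],"fingers":1},
  {"dp":[0,0,-0.4],"turn":[0,0,0],"fingers":1},
  {"dp":[0,0,-0.7],"turn":[0,0,0],"fingers":1},
  {"dp":[0,0,-0.7],"turn":[0,0,0],"fingers":1},
  {"dp":[0,0,-0.5],"turn":[0,0,0],"fingers":1},
])

```text
clock: 12.5
eef_pos: [597.7, 13.2, 288.2]
tcp_rot: [-3.142, 0.001, -0.197]
contact_force: [0.4, -0.2, -1.2]
opening: 0.27
grasp_force: 89.1
```

play_rows([
  {"dp":[0,0,0],"turn":[0,0,0],"fingers":1},
  {"dp":[0,0,0],"turn":[0,0,0],"fingers":1},
])

```text
clock: 12.67
eef_pos: [598.1, 13.2, 286.9]
tcp_rot: [-3.141, -0.0, -0.197]
contact_force: [-0.4, -0.9, -1.6]
opening: 0.266
grasp_force: 89.1
```

Run:
```python
from h import *
import pickle
d=grab('wrist');s=r.sense();pickle.dump((d,s),open('w8.pkl','wb'));print(s['eef_pos'],s['tcp_rot'],s['grasp_force'])
u,v=map(int,proj(d,(598.5,12.5,76)));print(u,v)
sub=d['pixels'][v-13:v+14,u-13:u+14].astype(int).mean(2);m=np.uint8(sub<160)
n,L,st,c=cv2.connectedComponentsWithStats(m)
for i in range(1,n):
    if st[i,4]>15:
        q=cv2.minAreaRect(np.argwhere(L==i)[:,::-1].astype(np.float32));print(st[i],q)
        a=cv2.fitLine(np.argwhere(L==i)[:,::-1].astype(np.float32),2,0,.01,.01).ravel();P=[onz(d,*(a[2:]+k*a[:2]+[u-13,v-13]),75.5) for k in(-5,5)];e=P[1]-P[0];print('yaw',np.degrees(np.arctan2(e[1],e[0])),np.mean(P,0))
print('\n'.join(' '.join('%3d'%x for x in row) for row in sub[::1]))
```

```text
[597.42229929  13.13683931 285.56791653] [ 3.14143106e+00  1.71825741e-03 -1.96397674e-01] 89.08543109893799
280 177
[ 0  0  6  6 21] ((2.5, 2.5), (5.0, 5.0), 90.0)
yaw -59.49941034616274 [612.52198384  21.87978537  75.5       ]
[20  0  7  5 18] ((23.923076629638672, 0.6153848171234131), (7.211102485656738, 3.3282015323638916), 33.690067291259766)
yaw -125.03953328124823 [ 6.08680881e+02 -4.15267462e-01  7.55000000e+01]
[  4  11  20   7 107] ((13.451725006103516, 13.920690536499023), (5.231865406036377, 19.349597930908203), 85.2363510131836)
yaw -96.04443410291877 [597.71420193  12.74289843  75.5       ]
 83  64  66  81 111 158 175 162 193 217 219 219 219 218 219 219 219 213 201 179 157 149 122  96  74  66  62
 64  65  84 132 161 153 190 215 218 219 219 218 218 217 217 216 218 220 219 218 209 186 157 139 107  75  64
 64  82 129 151 181 204 217 220 217 213 211 211 211 210 209 208 210 211 213 216 217 217 206 159 145 112  73
 71 125 158 191 214 217 216 214 209 206 204 201 199 199 199 200 202 205 207 209 211 214 214 196 160 160 107
100 156 180 211 216 213 210 208 199 198 199 191 183 186 
[... 1727 characters left out ...]
 212 212 211 212 212 212 212 211 205 212 212 211 201
135 195 209 212 215 212 209 210 210 210 210 210 210 210 210 211 211 210 211 211 211 211 212 212 211 205 155
144 147 196 210 213 215 213 210 210 209 210 210 210 210 210 210 210 210 210 210 210 211 212 209 206 180 126
182 144 145 194 207 210 212 210 209 209 209 209 209 209 208 209 209 209 209 209 208 209 209 206 197 149 173
187 180 144 150 196 205 209 209 209 209 209 210 209 207 207 208 209 211 212 212 209 207 204 201 181 181 186
185 186 182 164 178 197 205 206 208 210 212 213 213 213 213 214 214 214 212 209 207 203 198 192 184 185 185
183 185 186 184 183 181 199 203 205 207 209 212 212 211 211 211 210 211 208 204 199 192 185 183 184 184 185
```

The slot now lies at −96.0°, in line with the ribs, so the screw is locked. Next is the pot: I'll view it from a TCP position just beyond it.

Run:
```python
from h import *
plan([(515,-375,305,90)],1)
```

```text
way (515, -375, 305, 90) n 18
{"dp":[-0.007, 0.551, -0.027],"turn":[-0.001, 0.001, -0.938],"fingers":1},
{"dp":[-0.061, 0.548, -0.027],"turn":[-0.001, 0.001, -0.937],"fingers":1},
{"dp":[-0.115, 0.539, -0.027],"turn":[-0.001, 0.001, -0.938],"fingers":1},
{"dp":[-0.167, 0.525, -0.026],"turn":[-0.001, 0.001, -0.937],"fingers":1},
{"dp":[-0.217, 0.507, -0.027],"turn":[-0.001, 0.001, -0.938],"fingers":1},

{"dp":[-0.266, 0.482, -0.027],"turn":[-0.001, 0.001, -0.937],"fingers":1},
{"dp":[-0.312, 0.454, -0.026],"turn":[-0.001, 0.001, -0.938],"fingers":1},
{"dp":[-0.355, 0.422, -0.027],"turn":[-0.001, 0.001, -0.937],"fingers":1},
{"dp":[-0.395, 0.385, -0.027],"turn":[-0.0, 0.001, -0.938],"fingers":1},
{"dp":[-0.43, 0.344, -0.026],"turn":[-0.0, 0.001, -0.937],"fingers":1},

{"dp":[-0.462, 0.3, -0.027],"turn":[-0.001, 0.001, -0.938],"fingers":1},
{"dp":[-0.49, 0.253, -0.027],"turn":[-0.0, 0.001, -0.937],"fingers":1},
{"dp":[-0.512, 0.205, -0.027],"turn":[-0.0, 0.001, -0.938],"fingers":1},
{"dp":[-0.529, 0.153, -0.027],"turn":[-0.001, 0.0, -0.937],"fingers":1},
{"dp":[-0.542, 0.1, -0.026],"turn":[-0.0, 0.001, -0.938],"fingers":1},

{"dp":[-0.549, 0.047, -0.027],"turn":[-0.001, 0.0, -0.937],"fingers":1},
{"dp":[-0.551, -0.007, -0.027],"turn":[-0.0, 0.001, -0.938],"fingers":1},
{"dp":[-0.548, -0.061, -0.027],"turn":[-0.001, 0.0, -0.937],"fingers":1},
```

play_rows([
  {"dp":[-0.01,0.55,-0.03],"turn":[0,0,-0.94],"fingers":1},
  {"dp":[-0.06,0.55,-0.03],"turn":[0,0,-0.94],"fingers":1},
  {"dp":[-0.12,0.54,-0.03],"turn":[0,0,-0.94],"fingers":1},
  {"dp":[-0.17,0.52,-0.03],"turn":[0,0,-0.94],"fingers":1},
  {"dp":[-0.22,0.5,-0.03],"turn":[0,0,-0.94],"fingers":1},
])

```text
clock: 13.13
eef_pos: [573.3, -95.0, 290.1]
tcp_rot: [-3.14, 0.004, 0.301]
contact_force: [0.5, -0.4, -0.7]
opening: 0.274
grasp_force: 89.2
```

play_rows([
  {"dp":[-0.27,0.48,-0.03],"turn":[0,0,-0.94],"fingers":1},
  {"dp":[-0.31,0.45,-0.03],"turn":[0,0,-0.94],"fingers":1},
  {"dp":[-0.36,0.42,-0.03],"turn":[0,0,-0.94],"fingers":1},
  {"dp":[-0.4,0.38,-0.03],"turn":[0,0,-0.94],"fingers":1},
  {"dp":[-0.43,0.34,-0.03],"turn":[0,0,-0.94],"fingers":1},
])

```text
clock: 13.55
eef_pos: [550.0, -202.5, 296.0]
tcp_rot: [-3.138, 0.002, 0.793]
contact_force: [-0.4, 0.5, -1.7]
opening: 0.272
grasp_force: 89.2
```

play_rows([
  {"dp":[-0.46,0.3,-0.03],"turn":[0,0,-0.94],"fingers":1},
  {"dp":[-0.49,0.25,-0.03],"turn":[0,0,-0.94],"fingers":1},
  {"dp":[-0.51,0.2,-0.03],"turn":[0,0,-0.94],"fingers":1},
  {"dp":[-0.53,0.15,-0.03],"turn":[0,0,-0.94],"fingers":1},
  {"dp":[-0.54,0.1,-0.03],"turn":[0,0,-0.94],"fingers":1},
])

```text
clock: 13.97
eef_pos: [527.3, -309.8, 302.0]
tcp_rot: [-3.138, -0.001, 1.285]
contact_force: [0.4, -0.4, -0.7]
opening: 0.27
grasp_force: 89.2
```

play_rows([
  {"dp":[-0.55,0.05,0],"turn":[0,0,-0.94],"fingers":1},
  {"dp":[-0.55,0,0],"turn":[0,0,-0.94],"fingers":1},
  {"dp":[-0.55,-0.06,0],"turn":[0,0,-0.9],"fingers":1},
  {"dp":[0,0,0],"turn":[0,0,0],"fingers":1},
  {"dp":[0,0,0],"turn":[0,0,0],"fingers":1},
])

```text
clock: 14.38
eef_pos: [514.6, -374.5, 301.9]
tcp_rot: [-3.139, -0.003, 1.569]
contact_force: [-0.6, -0.4, -1.4]
opening: 0.269
grasp_force: 89.1
```

play_rows([
  {"dp":[0,0,0],"turn":[0,0,0],"fingers":1},
  {"dp":[0,0,0],"turn":[0,0,0],"fingers":1},
  {"dp":[0,0,0],"turn":[0,0,0],"fingers":1},
])

```text
clock: 14.63
eef_pos: [515.9, -373.3, 303.7]
tcp_rot: [-3.141, -0.001, 1.572]
contact_force: [0.2, -0.5, -0.6]
opening: 0.271
grasp_force: 89.1
```

Run:
```python
from h import *
import pickle
d=grab('wrist');s=r.sense();t=grab('top');sc=grab('scene');pickle.dump((d,s,t,sc),open('w9.pkl','wb'));print(s['eef_pos'],s['tcp_rot'],s['grasp_force'])
u,v=map(int,proj(d,(507,-311,80)));u0,v0=max(0,u-80),max(0,v-60);print(u,v,u0,v0)
im=cv2.cvtColor(d['pixels'],cv2.COLOR_RGB2BGR)[v0:v0+120,u0:u0+160]
cv2.imwrite('pics/w9.png',cv2.resize(im,(800,600),interpolation=cv2.INTER_CUBIC))
```

```text
[ 515.98642956 -373.43679514  303.91745361] [-3.14130049e+00 -4.28820160e-04  1.57201183e+00] 89.12271738052368
269 115 189 55
```

View pics/w9.png

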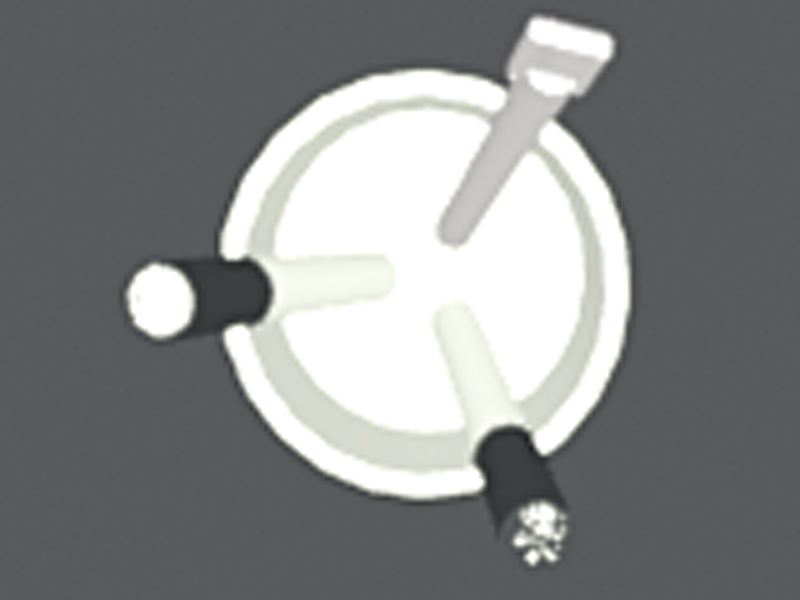

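This gives a clear view down the pot. The rim ellipse is centred at crop (426,283) and the floor at (430,270). The feet are at (455,238), (388,275) and (452,310), and the +x side (right) is open between the spatula and marker A.

Run:
```python
from h import *
import pickle
d,s,t,sc=pickle.load(open('w9.pkl','rb'))
C=lambda a,z:onz(d,189+a[0]/5,55+a[1]/5,z)[:2].round(1)
print('rim',[C(a,80).tolist() for a in[(222,283),(630,283),(426,68),(426,498)]],C((426,283),80),'floor c',C((430,270),6))
f={'spat':((455,240),8,(570,45),140),'B':((388,276),10,(163,300),130),'A':((452,312),10,(540,532),130)}
for k,(a,z0,b,z1) in f.items():
    p,q=C(a,z0),C(b,z1); print(k,p,q,'z84',(p+(q-p)*(84-z0)/(z1-z0)).round(1))
T=C((515,272),6);print('target?',T)
# tip and tool-frame vs camera: blade front visible pixel
g=d['pixels'].mean(2)
print('pred blade tip px',proj(d,s['eef_pos']-[0,0,113.8]))
print(g[195:225,279].astype(int).tolist()); print(g[209,255:305].astype(int).tolist())
```

```text
rim [[470.4, -306.8], [552.1, -306.7], [511.4, -266.8], [511.1, -349.9]] [ 511.3 -306.8] floor c [ 511.2 -307.4]
spat [ 517.2 -300.4] [ 535.3 -267. ] z84 [ 527.6 -281.2]
B [ 501.3 -308.6] [ 466.3 -307.2] z84 [ 479.7 -307.7]
A [ 516.5 -316.9] [ 532.4 -347.6] z84 [ 526.3 -335.8]
target? [ 531.7 -307.8]
pred blade tip px (np.float64(278.70081716753884), np.float64(209.34159007685332))
[90, 90, 90, 90, 89, 90, 90, 89, 89, 90, 89, 87, 104, 166, 181, 176, 173, 173, 173, 174, 173, 173, 174, 173, 174, 173, 174, 174, 175, 176]
[90, 90, 90, 90, 91, 91, 90, 90, 91, 90, 89, 87, 94, 161, 184, 182, 181, 181, 181, 182, 180, 181, 181, 180, 181, 181, 181, 181, 181, 181, 182, 181, 183, 184, 148, 96, 88, 90, 90, 89, 90, 90, 90, 90, 89, 90, 90, 89, 90, 91]
```

play_rows([
  {"dp":[0.54,0.11,0],"turn":[0,0,0],"fingers":1},
  {"dp":[0.54,0.11,0],"turn":[0,0,0],"fingers":1},
  {"dp":[0.54,0.11,0],"turn":[0,0,0],"fingers":1},
  {"dp":[0,0,0],"turn":[0,0,0],"fingers":1},
  {"dp":[0,0,0],"turn":[0,0,0],"fingers":1},
])

```text
clock: 15.2
eef_pos: [529.3, -308.5, 304.4]
tcp_rot: [3.141, 0.0, 1.574]
contact_force: [0.5, -0.6, -1.1]
opening: 0.27
grasp_force: 89.1
```

play_rows([
  {"dp":[0,0,0.3],"turn":[0,0,0],"fingers":1},
  {"dp":[0,0,0.4],"turn":[0,0,0],"fingers":1},
  {"dp":[0,0,0.3],"turn":[0,0,0],"fingers":1},
  {"dp":[0,0,0],"turn":[0,0,0],"fingers":1},
  {"dp":[0,0,0],"turn":[0,0,0],"fingers":1},
])

```text
clock: 15.62
eef_pos: [528.2, -309.8, 262.8]
tcp_rot: [-3.14, -0.001, 1.571]
contact_force: [0.0, -0.6, -1.6]
opening: 0.27
grasp_force: 89.1
```

play_rows([
  {"dp":[0,0,0],"turn":[0,0,0],"fingers":1},
  {"dp":[0,0,0],"turn":[0,0,0],"fingers":1},
  {"dp":[0,0,0],"turn":[0,0,0],"fingers":1},
])

```text
clock: 15.87
eef_pos: [529.3, -309.9, 264.8]
tcp_rot: [3.141, 0.001, 1.572]
contact_force: [0.2, -0.3, 0.1]
opening: 0.27
grasp_force: 89.1
```

play_rows([
  {"dp":[0.03,0,0.4],"turn":[0,0,0],"fingers":1},
  {"dp":[0,0,0.4],"turn":[0,0,0],"fingers":1},
  {"dp":[0,0,0.4],"turn":[0,0,0],"fingers":1},
  {"dp":[0,0,0.4],"turn":[0,0,0],"fingers":1},
  {"dp":[0,0,0.4],"turn":[0,0,0],"fingers":1},
])

```text
clock: 16.28
eef_pos: [529.3, -308.5, 184.0]
tcp_rot: [3.141, 0.001, 1.572]
contact_force: [-0.1, 0.3, -0.1]
opening: 0.27
grasp_force: 89.1
```

play_rows([
  {"dp":[0,0,0.3],"turn":[0,0,0],"fingers":1},
  {"dp":[0,0,0.3],"turn":[0,0,0],"fingers":1},
  {"dp":[0,0,0.2],"turn":[0,0,0],"fingers":1},
  {"dp":[0,0,0.2],"turn":[0,0,0],"fingers":1},
  {"dp":[0,0,0],"turn":[0,0,0],"fingers":1},
])

```text
clock: 16.7
eef_pos: [528.4, -308.0, 142.7]
tcp_rot: [-3.14, -0.001, 1.572]
contact_force: [0.5, 0.4, -0.5]
opening: 0.27
grasp_force: 89.1
```

Tip near 29 mm with no contact. I'll continue slowly to the floor at TCP ≈ 120.

play_rows([
  {"dp":[0,0,0.15],"turn":[0,0,0],"fingers":1},
  {"dp":[0,0,0.15],"turn":[0,0,0],"fingers":1},
  {"dp":[0,0,0.1],"turn":[0,0,0],"fingers":1},
  {"dp":[0,0,0],"turn":[0,0,0],"fingers":1},
  {"dp":[0,0,0],"turn":[0,0,0],"fingers":1},
])

```text
clock: 17.12
eef_pos: [528.9, -308.3, 127.9]
tcp_rot: [-3.141, -0.0, 1.572]
contact_force: [-0.1, 0.5, -1.7]
opening: 0.265
grasp_force: 89.1
```

play_rows([
  {"dp":[0,0,0.04],"turn":[0,0,0],"fingers":1},
  {"dp":[0,0,0.03],"turn":[0,0,0],"fingers":1},
  {"dp":[0,0,0],"turn":[0,0,0],"fingers":1},
  {"dp":[0,0,0],"turn":[0,0,0],"fingers":1},
])

```text
clock: 17.45
eef_pos: [529.0, -308.4, 125.4]
tcp_rot: [3.141, 0.0, 1.572]
contact_force: [-0.4, 0.5, -1.2]
opening: 0.271
grasp_force: 89.1
```

play_rows([
  {"dp":[0,0,0.05],"turn":[0,0,0],"fingers":1},
  {"dp":[0,0,0.04],"turn":[0,0,0],"fingers":1},
  {"dp":[0,0,0],"turn":[0,0,0],"fingers":1},
  {"dp":[0,0,0],"turn":[0,0,0],"fingers":1},
])

```text
clock: 17.78
eef_pos: [528.8, -308.3, 121.5]
tcp_rot: [-3.141, -0.0, 1.572]
contact_force: [-0.9, 0.1, -1.3]
opening: 0.272
grasp_force: 89.1
```

play_rows([
  {"dp":[0,0,0.03],"turn":[0,0,0],"fingers":1},
  {"dp":[0,0,0.02],"turn":[0,0,0],"fingers":1},
  {"dp":[0,0,0],"turn":[0,0,0],"fingers":1},
  {"dp":[0,0,0],"turn":[0,0,0],"fingers":1},
])

```text
clock: 18.12
eef_pos: [529.1, -308.4, 119.9]
tcp_rot: [3.141, 0.0, 1.572]
contact_force: [-0.2, -0.3, 2.2]
opening: 0.271
grasp_force: 89.4
```

It has touched the floor at the expected height. I'll open partly, then retreat straight up.

play_rows([
  {"dp":[0,0,0],"turn":[0,0,0],"fingers":0.7},
  {"dp":[0,0,0],"turn":[0,0,0],"fingers":0.65},
  {"dp":[0,0,0],"turn":[0,0,0],"fingers":0.6},
  {"dp":[0,0,0],"turn":[0,0,0],"fingers":0.55},
  {"dp":[0,0,0],"turn":[0,0,0],"fingers":0.5},
])

```text
clock: 18.53
eef_pos: [528.9, -308.3, 119.6]
tcp_rot: [-3.141, -0.0, 1.572]
contact_force: [-0.1, -0.1, -0.2]
opening: 0.498
grasp_force: 0.0
```

play_rows([
  {"dp":[0,0,0],"turn":[0,0,0],"fingers":0.5},
  {"dp":[0,0,0],"turn":[0,0,0],"fingers":0.5},
  {"dp":[0,0,0],"turn":[0,0,0],"fingers":0.5},
  {"dp":[0,0,0],"turn":[0,0,0],"fingers":0.5},
])

```text
clock: 18.87
eef_pos: [528.9, -308.3, 119.6]
tcp_rot: [-3.142, -0.0, 1.572]
contact_force: [-0.7, 0.9, 0.8]
opening: 0.501
grasp_force: 0.0
```

play_rows([
  {"dp":[0,0,-0.1],"turn":[0,0,0],"fingers":0.5},
  {"dp":[0,0,-0.2],"turn":[0,0,0],"fingers":0.5},
  {"dp":[0,0,-0.3],"turn":[0,0,0],"fingers":0.5},
  {"dp":[0,0,-0.4],"turn":[0,0,0],"fingers":0.5},
  {"dp":[0,0,-0.5],"turn":[0,0,0],"fingers":0.5},
])

```text
clock: 19.28
eef_pos: [528.6, -308.1, 180.7]
tcp_rot: [-3.141, -0.0, 1.572]
contact_force: [-0.4, -0.8, 0.2]
opening: 0.499
grasp_force: 0.0
```

play_rows([
  {"dp":[0,0,-0.8],"turn":[0,0,0],"fingers":0.5},
  {"dp":[0,0,-0.9],"turn":[0,0,0],"fingers":0.5},
  {"dp":[0,0,-0.9],"turn":[0,0,0],"fingers":0.5},
  {"dp":[-0.5,0,-0.8],"turn":[0,0,0],"fingers":0.5},
  {"dp":[-0.5,0,0],"turn":[0,0,0],"fingers":0.5},
])

```text
clock: 19.7
eef_pos: [531.6, -349.7, 325.4]
tcp_rot: [3.131, 0.007, 1.573]
contact_force: [0.8, -1.1, 1.0]
opening: 0.498
grasp_force: 0.0
```

play_rows([
  {"dp":[-0.5,0,0],"turn":[0,0,0],"fingers":0.5},
  {"dp":[-0.3,0,0],"turn":[0,0,0],"fingers":0.5},
  {"dp":[0,0,0],"turn":[0,0,0],"fingers":0.5},
  {"dp":[0,0,0],"turn":[0,0,0],"fingers":0.5},
])

```text
clock: 20.03
eef_pos: [528.6, -380.3, 315.6]
tcp_rot: [-3.141, -0.001, 1.571]
contact_force: [0.3, 0.2, 0.3]
opening: 0.501
grasp_force: 0.0
```

Run:
```python
from h import *
d=grab('wrist');s=r.sense();print(s['clock'],s['eef_pos'],s['contact_force'])
sc=grab('scene')
u,v=map(int,proj(d,(511,-307,80)));u0=max(0,min(u-80,400));v0=max(0,v-75);print(u,v)
w=cv2.resize(d['pixels'][v0:v0+150,u0:u0+160],(400,375));a,b=map(int,proj(sc,(511,-307,80)));q=cv2.resize(sc['pixels'][b-75:b+75,a-80:a+80],(400,375))
cv2.imwrite('pics/f.png',cv2.cvtColor(np.hstack([w,q]),cv2.COLOR_RGB2BGR))
```

```text
20.0833 [ 528.7169495  -379.70673176  315.49981575] [ 1.29040637e+00 -3.25611888e-05 -1.44134082e-01]
261 104
```

View pics/f.png

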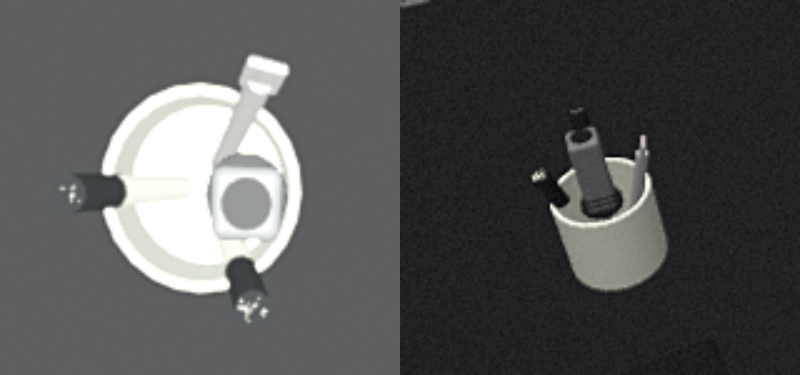

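The driver stands in the pot, with its handle at (247,203) in the left half of the view. All three sticks are still in and nothing else has moved, so I'm handing in.

```bash
python3 -c "
from rig import r
print(r.sign_off())"
```

```text
the job is handed in; nothing more can be done
None
```

The screw is locked at its stop with its slot in line with the ribs, and the screwdriver stands blade down on the pot floor with both markers and the spatula still in; the job was handed in at about 20 s of the 64 s allowed.

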